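# Press the medicine box lid shut all round

### The arm

A 6-joint arm with a two-finger parallel gripper is mounted at the origin on the work surface. World frame = base frame: x ahead of the robot, y to its left, z up, the work surface at z = 0. Lengths are in m, angles in degrees, forces in N, time in s.
With the tool pointing down it reaches from about 0.4 to 0.825 m from the base axis. Payload 7 kg.
Tool frame: the origin (TCP) lies on the front face of the gripper's body, between the roots of the fingers; the fingertips stand 66 mm ahead of it and the grasp point (between the pads) lies 47 mm ahead of it; z points along the fingers, y is the line along which they close (so a half turn about z gives the same grasp; the last joint's range is limited). The gripper opens to 88 mm and grips with 3 to 60 N. Pads are 19 mm wide; open, the fingers measure 130 mm over their backs; the gripper's body (78 mm by 193 mm) begins 47 mm behind the grasp point.
Start: joints at [90.877, 20.546, 0.682, 0, -70.136, -16.507], TCP at [0.182, 0.65, 0.292] pointing down, gripper open.
Joint ranges: [-176.03, 176.03], [-82.01, 121.73], [-58.28, 71.71], [-173.87, 95.51], [-174.79, -0.11], [-173.66, 173.66]. Speed limits (degrees/s): [136.94, 136.94, 172.46, 180, 180, 180].

### API

Orientations are given as [roll, pitch, yaw] about the fixed x, y, z axes, in that order (R = Rz(yaw) Ry(pitch) Rx(roll)).
In Python, from plant import ctrl gives the robot as it stands.
- The arm moves only by the tool send_rows, never from a script. Its argument "deltas" is a list of rows, each a list of 2 entries, a list of its own where there are three numbers: the shift along the tool's x, y, z each as a share of 800 mm, from -1 to 1, then the turn about the tool's z as a share of 90 degrees, from -1 to 1. A call has exactly 5 rows; each row is the pose to reach, as a shift and turn from the pose commanded when the call began, along the tool's axes at that moment; what a row does not reach only later rows make up. A row lasts 1/12 s, in which the tool goes at most 41.7 mm and 7.16 degrees, less where a joint would pass 70% of its speed; a pose out of reach is approached as far as the arm can. A call with a number of a shift or a turn outside -1 to 1 is refused whole. A call with a gripper value outside its range is refused whole. "gripper" is the opening, from 0 (shut) to 1 (fully open), set as the call begins (left out, the last holds). The fingers move at their own pace and stop on an object; the grip force is fixed at half the most. Time passes only in rows, so rows that repeat a pose let the fingers close, or fill a call up. It gives the time, the measured TCP pose, the force, the opening and the grip force at its end, in the units of the state.
- ctrl.get_obs(): the state, without advancing time (a new reading comes with each control period).
- ctrl.snapshot(name): name is "side" or "top" or "wrist"; returns a dict with "color" (420x560x3 uint8, red, green, blue), "vertical_fov" (degrees; the focal length in pixels is half the picture's height over the tangent of half this angle, whatever the lens; pixels are square), "cx", "cy" (the principal point, pixels), "k1" (the pictures are not rectified: a ray, as slopes to the right and down, at radius r is drawn at 1 + k1 r^2 times it, then the intrinsics apply), "rvec" (rotation vector, rad) and "tvec" (3), from world to camera coordinates, as OpenCV has them. Camera axes: x right, y down, z forward; pixel columns grow to the right and rows downward; lengths in m; the calibration is good to about 2 mm. A picture is of the moment at which its call begins. There is no depth.
- ctrl.close_job(): hands the job in; it is judged then, once.
Trained networks look in a picture, given as the dict that the camera call returned (one of the last four; its "shot" number tells which), for a name from the list of things; names that differ only in an ending like _2 or _b are one class to them, and where a whole thing is asked for, a point or a joint stands for the part that bears it (a point fixed in the world has none). Each returns a list of dicts, best first, with "conf" (0 to 1); they miss things now and then, are a little off and sometimes report something else, mostly with a low value. They report only what shows in the picture. A call takes as long as a camera call. They do not tell look-alikes from the thing itself.
- ctrl.boxes_of(picture, thing): "xy" ([column, row] as shares, 0 to 1, of the picture: columns of its width, rows of its height, amid what is visible of it).
- ctrl.cut_out(picture, thing): "pixels" (420x560 bool, what is visible of it) and "xy" ([column, row] as shares, 0 to 1, of the picture: columns of its width, rows of its height, amid what is visible of it).
The state is a dict: "clock": time; "joint_pos": joint angles; "qvel": joint speeds; "tau": joint torques, N m; "tool_pos": TCP position; "orientation": TCP orientation; "force": force on the tool from outside, world axes, zero at the start; "moment": the same for the moment, N m; "opening": finger opening in m; "gripper_force": force on a finger pad.
Only numpy, scipy, OpenCV 4.12 (cv2) and the standard library are available. Lean on these libraries where they do the work, as an engineer would, in place of code of your own. Each camera call takes 0.05 s, during which the arm holds its last target. There are 200 camera calls.

### The job

The snap lid of the white medicine box has popped up along its rim. Press down the raised rim section on each of its four sides with the fingertips until every one clicks shut and lies flush, then move clear. Only press: do not pick up, tip or shove the box, and leave the bottle, jar and carton beside it alone.

Things in the scene. Friction and masses are not known exactly. Their poses are not given: they have to be found in the camera images.
- box: Rectangular white plastic medicine storage box, loose on the table, 1.2 kg, 130 (its x) x 180 (its y) x 86 mm high with its grey snap lid. Origin: centre of its underside; z up. The lid has a fixed middle panel (70 x 120 mm) and four fixed corner squares (34 mm), all with their top 86 mm above the table; between the corners, on each of the four sides, is one hinged rim section, 30 mm deep from hinge to outer edge, that stands up slanting at the start
- section_front (a joint): Angle of the lid's rim section on the box's -x side, a long side (117 mm long), rad: 0 = popped up (slanting up outwards at 0.34 rad, its outer edge about 10 mm proud), 0.34 = clicked shut, flush with the lid. Snap action: it springs back up if released before about half way (0.17), and snaps shut by itself beyond that. Pushing it over takes about 6 N near its outer edge, about 12 N half way to the hinge, a little more when pushed fast
- section_front_edge (a point): Place to press, on the upper face of the rim section on the box's -x side, a long side (117 mm long): in the middle of its length, 25 mm outward of its hinge line and 8 mm inside its outer edge. It moves with the section: about 94 mm above the table when popped up, 86 mm when shut. Its axes do not matter
- section_back (a joint): Angle of the lid's rim section on the box's +x side, a long side (117 mm long), rad: 0 = popped up (slanting up outwards at 0.34 rad, its outer edge about 10 mm proud), 0.34 = clicked shut, flush with the lid. Snap action: it springs back up if released before about half way (0.17), and snaps shut by itself beyond that. Pushing it over takes about 6 N near its outer edge, about 12 N half way to the hinge, a little more when pushed fast
- section_back_edge (a point): Place to press, on the upper face of the rim section on the box's +x side, a long side (117 mm long): in the middle of its length, 25 mm outward of its hinge line and 8 mm inside its outer edge. It moves with the section: about 94 mm above the table when popped up, 86 mm when shut. Its axes do not matter
- section_left (a joint): Angle of the lid's rim section on the box's +y side, a short side (67 mm long), rad: 0 = popped up (slanting up outwards at 0.34 rad, its outer edge about 10 mm proud), 0.34 = clicked shut, flush with the lid. Snap action: it springs back up if released before about half way (0.17), and snaps shut by itself beyond that. Pushing it over takes about 6 N near its outer edge, about 12 N half way to the hinge, a little more when pushed fast
- section_left_edge (a point): Place to press, on the upper face of the rim section on the box's +y side, a short side (67 mm long): in the middle of its length, 25 mm outward of its hinge line and 8 mm inside its outer edge. It moves with the section: about 94 mm above the table when popped up, 86 mm when shut. Its axes do not matter
- section_right (a joint): Angle of the lid's rim section on the box's -y side, a short side (67 mm long), rad: 0 = popped up (slanting up outwards at 0.34 rad, its outer edge about 10 mm proud), 0.34 = clicked shut, flush with the lid. Snap action: it springs back up if released before about half way (0.17), and snaps shut by itself beyond that. Pushing it over takes about 6 N near its outer edge, about 12 N half way to the hinge, a little more when pushed fast
- section_right_edge (a point): Place to press, on the upper face of the rim section on the box's -y side, a short side (67 mm long): in the middle of its length, 25 mm outward of its hinge line and 8 mm inside its outer edge. It moves with the section: about 94 mm above the table when popped up, 86 mm when shut. Its axes do not matter
- syrup: Bystander: amber bottle, 48 mm diameter, 105 mm tall, standing. Origin: centre of its underside, z up
- pills: Bystander: white pill jar, 52 mm diameter, 75 mm tall, standing. Origin: centre of its underside, z up
- carton: Bystander: cardboard medicine carton, 50 x 90 x 40 mm high, lying flat. Origin: centre of its underside, z up
Not all that is in view belongs to the job. Leave any blue or red look-alike of the box alone.

How it is judged:
By the outcome, as a careful person would: the job done as asked, in the order asked, and still so for the second after the job is handed in, with the robot touching nothing.
It also fails if it takes over 42 s, if anything falls off the work surface, if the arm or the gripper's body presses on something with over 40 N, if the wrist force passes 120 N, or if a joint passes its speed limit or range.

## Working session

There is one attempt and no reset: what is moved stays moved. The work goes in short steps, Python scripts to look and compute and a tool call to move; the robot and the scene stay as the last step left them, time stands still between calls to the robot, and variables do not carry over. Pictures are saved under pics/ and viewed, at most 10 in all, crops included, and the job is handed in when it is done.

Besides the shell and the picture viewer there is one more tool, called as name([rows], argument=value, ...), one row to a line, values as JSON. send_rows: Moves the arm, as the interface text tells. Shift numbers are shares of 800 mm and turn numbers shares of 90 degrees, none past 1 either way. Its arguments: {"type":"object","properties":{"deltas":{"type":"array","items":{"type":"array"}},"gripper":{"type":"number"}},"required":["deltas"]}

```bash
mkdir -p pics; ls; cat > h.py <<'E'
import numpy as np, cv2
from scipy.spatial.transform import Rotation as R
from plant import ctrl
def K(s):
    h,w=s["color"].shape[:2]; f=h/2/np.tan(np.radians(s["vertical_fov"]/2))
    return np.array([[f,0,s["cx"]],[0,f,s["cy"]],[0,0,1.]]), np.array([s["k1"],0,0,0,0.])
def unproj(s,uv,z):
    k,d=K(s); n=cv2.undistortPoints(np.array(uv,float).reshape(-1,1,2),k,d)[:,0]
    r=cv2.Rodrigues(np.array(s["rvec"],float))[0]; t=np.array(s["tvec"],float).ravel()
    c=-r.T@t; v=np.c_[n,np.ones(len(n))]@r
    return c+v*((z-c[2])/v[:,2])[:,None]
def proj(s,P):
    k,d=K(s); return cv2.projectPoints(np.array(P,float).reshape(-1,1,3),np.array(s["rvec"],float),np.array(s["tvec"],float),k,d)[0][:,0]
def save(s,n): cv2.imwrite(f"pics/{n}.png",s["color"][...,::-1])
E
python3 - <<'E'
from h import *
s=ctrl.snapshot("top"); t=ctrl.snapshot("side")
cv2.imwrite("pics/a.png",np.hstack([s["color"],t["color"]])[...,::-1][:, :]) if 0 else None
im=np.hstack([s["color"],t["color"]])[...,::-1]; save(s,"top0"); save(t,"side0")
for n in ["box","section_front_edge","section_left_edge","syrup","pills","carton"]:
  for q,nm in((s,"top"),(t,"side")):
    for b in ctrl.boxes_of(q,n)[:4]:
        uv=np.array(b["xy"])*[560,420]; print(n,nm,round(b["conf"],2),uv.round(),unproj(q,[uv],.086 if 'box' in n or 'sec' in n else .04).round(3)[0])
o=ctrl.get_obs();print(o)
E
```

```text
pics
box top 0.97 [322. 229.] [ 0.524 -0.008  0.086]
box top 0.74 [191. 237.] [0.51  0.239 0.086]
box top 0.69 [397.  98.] [ 0.779 -0.16   0.086]
box side 0.93 [233. 178.] [0.514 0.208 0.086]
box side 0.9 [248. 256.] [ 0.53  -0.038  0.086]
box side 0.57 [397. 313.] [ 0.767 -0.197  0.086]
section_front_edge top 0.81 [196. 263.] [0.462 0.228 0.086]
section_front_edge top 0.67 [297. 240.] [0.505 0.039 0.086]
section_front_edge top 0.66 [419. 119.] [ 0.737 -0.201  0.086]
section_front_edge side 0.88 [210. 175.] [0.461 0.227 0.086]
section_front_edge side 0.65 [386. 312.] [ 0.748 -0.194  0.086]
section_front_edge side 0.64 [232. 225.] [0.505 0.049 0.086]
section_front_edge side 0.58 [280. 232.] [0.599 0.017 0.086]
section_left_edge top 0.75 [305. 191.] [0.597 0.023 0.086]
section_left_edge top 0.74 [369. 114.] [ 0.746 -0.103  0.086]
section_left_edge top 0.72 [150. 253.] [0.479 0.319 0.086]
section_left_edge side 0.98 [280. 229.] [0.6   0.027 0.086]
section_left_edge side 0.67 [374. 271.] [ 0.755 -0.105  0.086]
section_left_edge side 0.6 [216. 152.] [0.476 0.325 0.086]
syrup top 0.93 [283
[... 299 characters left out ...]
9.] [ 0.583 -0.174  0.04 ]
{'clock': 0.7, 'joint_pos': array([ 9.08784665e+01,  2.05443617e+01,  6.81235225e-01,  2.36827753e-04,
       -7.01350396e+01, -1.65064814e+01]), 'qvel': array([-0.09365722, -0.01912456, -0.06839501, -0.06298278, -0.07148774,
       -0.14075462]), 'tau': array([ 1.83373493e-03, -5.82165742e+01,  2.93256605e+01,  7.00112432e+00,
        1.26143382e-02, -1.25247047e-05]), 'tool_pos': array([0.18185687, 0.65001485, 0.29217906]), 'orientation': array([-1.79998178e+02,  3.07486072e-04, -1.56279344e+01]), 'force': array([-0.87330573,  0.36989765,  0.20492688]), 'moment': array([-0.04685676, -0.00419446, -0.02466727]), 'gripper_force': 0.0, 'opening': 0.08776984071439514}
```

View pictures.

View pics/top0.png

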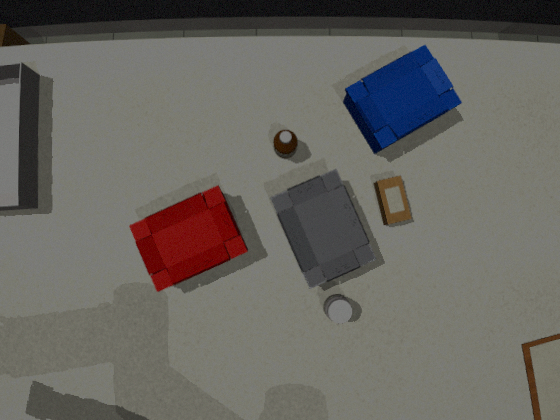

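```bash
python3 - <<'E'
import cv2
im=cv2.imread("pics/top0.png")[150:310,230:430]
cv2.imwrite("pics/crop0.png",cv2.resize(im,None,fx=4,fy=4,interpolation=cv2.INTER_CUBIC)[:600])
E
```

```text
(no output)
```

View pics/crop0.png

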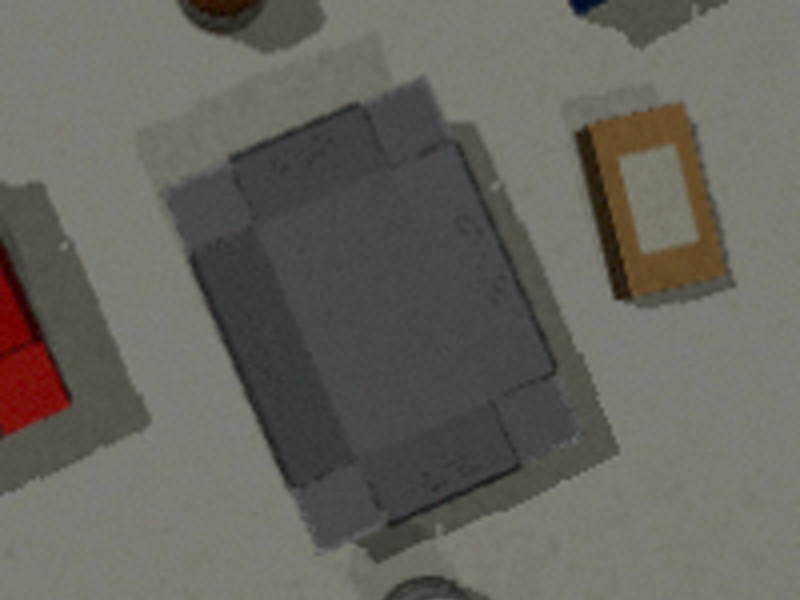

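Top picture: the grey-lidded white box at (322,229) is the target. The red one at (190,237) and the blue one at (402,98) are look-alikes by colour. The enlarged crop confirms a grey lid with four fixed corners, and its outer corner points are at crop (425,78), (165,190), (320,552) and (580,437).

```bash
cat > plan.py <<'E'
from h import *
def show(C,th):   # th: box y axis direction (rad); print targets for each section
    by=np.array([np.cos(th),np.sin(th)]); bx=np.array([by[1],-by[0]])
    o=ctrl.get_obs(); yaw=np.radians(o["orientation"][2]); p=o["tool_pos"]
    tx=np.array([np.cos(yaw),np.sin(yaw)]); ty=np.array([np.sin(yaw),-np.cos(yaw)])
    print("tcp",p.round(4),"ori",o["orientation"].round(2),"t",o["clock"],"F",o["force"].round(1),"j6",o["joint_pos"].round(0),"open",o["opening"])
    for n,v,a in(("front",-58*bx,by),("back",58*bx,by),("left",83*by,bx),("right",-83*by,bx),("centre",0*bx,by)):
        q=C+v/1000; d=q-p[:2]
        # tool y along a (mod 180): angle in tool frame
        ang=np.degrees(np.arctan2(a@ty,a@tx))-90; ang=(ang+90)%180-90
        print(n,q.round(4),"shift/800",(d@tx/.8).round(4),(d@ty/.8).round(4),"turn/90",round(ang/90,4), "mm",(d*1000).round(1))
E
python3 - <<'E'
from plan import *
s=ctrl.snapshot("top")
c=np.array([[425,78],[165,190],[320,552],[580,437]])/4+[230,150]-.375
P=unproj(s,c,.086)[:,:2]; print(P.round(4))
print([np.linalg.norm(P[i]-P[i-1]).round(4) for i in range(4)])
C=P.mean(0); v=(P[0]+P[1]-P[2]-P[3]); th=np.arctan2(v[1],v[0]); print(C,np.degrees(th))
np.save("pose.npy",[*C,th]); show(C,th)
E
```

```text
[[ 0.6383 -0.0364]
 [ 0.5854  0.0875]
 [ 0.415   0.0156]
 [ 0.4677 -0.1074]]
[np.float64(0.1848), np.float64(0.1347), np.float64(0.1849), np.float64(0.1338)]
[ 0.52659257 -0.01015469] 22.730117321785848
tcp [0.1819 0.65   0.2922] ori [-180.      0.    -15.63] t 0.75 F [ 0.  -0.1 -0.1] j6 [ 91.  21.   1.  -0. -70. -17.] open 0.08761797358533972
front [0.5042 0.0433] shift/800 0.5923 0.6218 turn/90 0.5738 mm [ 322.3 -606.7]
back [ 0.549  -0.0637] shift/800 0.6823 0.7355 turn/90 0.5738 mm [ 367.1 -713.7]
left [0.6031 0.0219] shift/800 0.7186 0.6142 turn/90 -0.4262 mm [ 421.3 -628.1]
right [ 0.45   -0.0422] shift/800 0.5559 0.743 turn/90 -0.4262 mm [ 268.2 -692.2]
centre [ 0.5266 -0.0102] shift/800 0.6373 0.6786 turn/90 0.5738 mm [ 344.7 -660.2]
```

send_rows([
  [[0.59,0.62,0],0.57],
  [[0.59,0.62,0],0.57],
  [[0.59,0.62,0],0.57],
  [[0.59,0.62,0],0.57],
  [[0.59,0.62,0],0.57],
], gripper=0)

```text
clock: 1.17
tool_pos: [0.28, 0.4641, 0.2922]
orientation: [-180.0, 0.0, -51.8]
force: [0.1, 0.2, 0.0]
opening: 0.0599
gripper_force: 0.0
```

```bash
cat > st.py <<'E'
from plan import *
a=np.load("pose.npy"); show(a[:2],a[2])
E
python3 st.py
```

```text
tcp [0.28   0.4641 0.2922] ori [-179.99    0.    -51.77] t 1.1667 F [0.1 0.2 0. ] j6 [ 80.   8. -16.   0. -66. -41.] open 0.059896584895194546
front [0.5042 0.0433] shift/800 0.5866 0.1054 turn/90 0.1723 mm [ 224.1 -420.8]
back [ 0.549  -0.0637] shift/800 0.7263 0.1442 turn/90 0.1723 mm [ 269.  -527.8]
left [0.6031 0.0219] shift/800 0.6842 0.0248 turn/90 -0.8277 mm [ 323.1 -442.2]
right [ 0.45   -0.0422] shift/800 0.6287 0.2248 turn/90 -0.8277 mm [ 170.  -506.4]
centre [ 0.5266 -0.0102] shift/800 0.6564 0.1248 turn/90 0.1723 mm [ 246.6 -474.3]
```

send_rows([
  [[0.58,0.105,0],0.17],
  [[0.58,0.105,0],0.17],
  [[0.58,0.105,0],0.17],
  [[0.58,0.105,0],0.17],
  [[0.58,0.105,0],0.17],
])

```text
clock: 1.58
tool_pos: [0.3787, 0.2807, 0.2926]
orientation: [-179.9, 0.0, -66.7]
force: [1.4, 0.5, 0.2]
opening: 0.0265
gripper_force: 0.0
```

```bash
python3 st.py
```

```text
tcp [0.3787 0.2807 0.2926] ori [-1.7994e+02  4.0000e-02 -6.6720e+01] t 1.5833 F [1.4 0.5 0.2] j6 [ 61.   1. -24.   0. -65. -37.] open 0.0265397131291386
front [0.5042 0.0433] shift/800 0.3345 -0.0268 turn/90 0.0062 mm [ 125.5 -237.3]
back [ 0.549  -0.0637] shift/800 0.4795 -0.0254 turn/90 0.0062 mm [ 170.3 -344.3]
left [0.6031 0.0219] shift/800 0.408 -0.1299 turn/90 -0.9938 mm [ 224.5 -258.7]
right [ 0.45   -0.0422] shift/800 0.406 0.0776 turn/90 -0.9938 mm [  71.3 -322.9]
centre [ 0.5266 -0.0102] shift/800 0.407 -0.0261 turn/90 0.0062 mm [ 147.9 -290.8]
```

send_rows([
  [[0.335,-0.027,0],0.006],
  [[0.335,-0.027,0],0.006],
  [[0.335,-0.027,0],0.006],
  [[0.335,-0.027,0.05],0.006],
  [[0.335,-0.027,0.05],0.006],
])

```text
clock: 2.0
tool_pos: [0.4751, 0.0993, 0.2707]
orientation: [-179.8, 0.0, -67.3]
force: [1.4, 0.5, 0.1]
opening: 0.0009
gripper_force: 0.0
```

send_rows([
  [[0.086,-0.007,0.06],0],
  [[0.086,-0.007,0.06],0],
  [[0.086,-0.007,0.06],0],
  [[0.086,-0.007,0.06],0],
  [[0.086,-0.007,0.06],0],
])

```text
clock: 2.42
tool_pos: [0.5062, 0.0396, 0.2221]
orientation: [-180.0, -0.0, -67.3]
force: [-0.6, -0.5, 0.1]
opening: 0.0005
gripper_force: 0.0
```

```bash
python3 st.py; python3 - <<'E'
from h import *
s=ctrl.snapshot("wrist"); save(s,"w1")
E
```

```text
tcp [0.5062 0.0396 0.2221] ori [-1.800e+02 -1.000e-02 -6.733e+01] t 2.4167 F [-0.6 -0.5  0.1] j6 [ 27.   8. -26.   0. -56.  -4.] open 0.0005391975236815126
front [0.5042 0.0433] shift/800 -0.0052 0.0005 turn/90 -0.0007 mm [-2.   3.7]
back [ 0.549  -0.0637] shift/800 0.1398 0.0004 turn/90 -0.0007 mm [  42.8 -103.3]
left [0.6031 0.0219] shift/800 0.0671 -0.1033 turn/90 0.9993 mm [ 97.  -17.7]
right [ 0.45   -0.0422] shift/800 0.0674 0.1042 turn/90 0.9993 mm [-56.2 -81.9]
centre [ 0.5266 -0.0102] shift/800 0.0673 0.0005 turn/90 -0.0007 mm [ 20.4 -49.8]
```

View pics/w1.png

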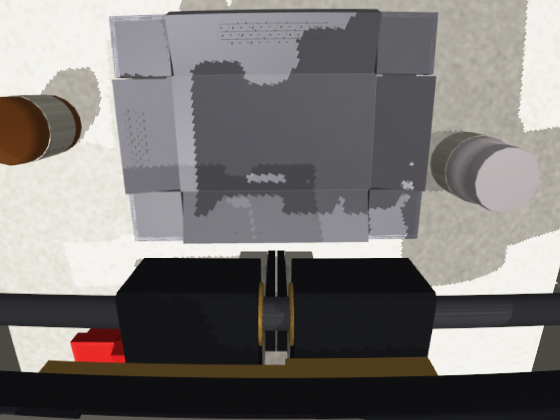

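The wrist view shows the lid with its outer corners at (110,17), (437,13), (135,240) and (418,238). The fingertips are near (277,252), by the near long section.

```bash
python3 - <<'E'
from plan import *
s=ctrl.snapshot("wrist")
P=unproj(s,[[110,17],[437,13],[418,238],[135,240]],.086)[:,:2]; print(P.round(4))
print([np.linalg.norm(P[i]-P[i-1]).round(4) for i in range(4)])
v=P[0]+P[3]-P[1]-P[2]; th=np.arctan2(v[1],v[0]); print(P.mean(0),np.degrees(th))
o=ctrl.get_obs()["tool_pos"]; print(proj(s,[o-[0,0,.066]]))
a=np.load("pose.npy"); b=(a+np.array([*P.mean(0),th]))/2; print(a,b); np.save("pose.npy",b); show(b[:2],b[2])
E
```

```text
[[ 0.6403 -0.0348]
 [ 0.469  -0.1086]
 [ 0.4134  0.0169]
 [ 0.5867  0.0909]]
[np.float64(0.1367), np.float64(0.1865), np.float64(0.1372), np.float64(0.1884)]
[ 0.52735086 -0.00890522] 23.2423023563036
[[275.16101357 267.79351057]]
[ 0.52659257 -0.01015469  0.39671539] [ 0.52697171 -0.00952995  0.40118504]
tcp [0.5063 0.0407 0.2229] ori [-179.89   -0.    -67.21] t 2.5167 F [ 0.3 -0.9  0.3] j6 [ 27.   8. -26.   0. -56.  -4.] open 0.0006117463737946016
front [0.5043 0.0439] shift/800 -0.0046 0.0007 turn/90 -0.0022 mm [-2.   3.1]
back [ 0.5496 -0.0629] shift/800 0.1404 0.0002 turn/90 -0.0022 mm [  43.3 -103.6]
left [0.6034 0.0229] shift/800 0.0676 -0.1033 turn/90 0.9978 mm [ 97.1 -17.8]
right [ 0.4506 -0.0419] shift/800 0.0683 0.1042 turn/90 0.9978 mm [-55.7 -82.7]
centre [ 0.527  -0.0095] shift/800 0.0679 0.0005 turn/90 -0.0022 mm [ 20.7 -50.3]
```

send_rows([
  [[-0.0045,0,0.03],0],
  [[-0.0045,0,0.06],0],
  [[-0.0045,0,0.07],0],
  [[-0.0045,0,0.07],0],
  [[-0.0045,0,0.07],0],
])

```text
clock: 2.93
tool_pos: [0.5049, 0.0439, 0.1668]
orientation: [-180.0, -0.0, -67.2]
force: [-0.5, 0.1, 0.6]
opening: 0.0004
gripper_force: 0.0
```

```bash
python3 st.py|head -2
```

```text
tcp [0.5049 0.0439 0.1668] ori [-1.7997e+02 -2.0000e-02 -6.7180e+01] t 2.9333 F [-0.5  0.1  0.6] j6 [ 27.  12. -30.   0. -48.  -4.] open 0.0004495348906244559
front [0.5043 0.0439] shift/800 -0.0003 0.0007 turn/90 -0.0019 mm [-0.6 -0. ]
```

send_rows([
  [[0,0,0.005],0],
  [[0,0,0.009],0],
  [[0,0,0.013],0],
  [[0,0,0.017],0],
  [[0,0,0.018],0],
])

```text
clock: 3.35
tool_pos: [0.5048, 0.0432, 0.1517]
orientation: [-180.0, -0.0, -67.3]
force: [-4.1, 1.3, 11.2]
opening: 0.0004
gripper_force: 5.7
```

send_rows([
  [[0,0,0.001],0],
  [[0,0,0.001],0],
  [[0,0,0.001],0],
  [[0,0,0.001],0],
  [[0,0,0.001],0],
])

```text
clock: 3.77
tool_pos: [0.5048, 0.0432, 0.1517]
orientation: [-179.9, -0.0, -67.3]
force: [-4.5, 2.3, 11.4]
opening: 0.0004
gripper_force: 5.3
```

send_rows([
  [[0,0,-0.02],0],
  [[0,0,-0.055],0],
  [[0,0,-0.055],0],
  [[0.05,0,-0.055],0],
  [[0.1,0,-0.055],0],
])

```text
clock: 4.18
tool_pos: [0.5361, -0.03, 0.1958]
orientation: [-179.9, -0.0, -67.0]
force: [1.2, 0.6, 0.5]
opening: 0.0003
gripper_force: 0.0
```

```bash
python3 st.py|head -3;  python3 - <<'E'
from h import *
s=ctrl.snapshot("side"); t=ctrl.snapshot("top")
f=lambda q,c: cv2.resize(q["color"][c[1]:c[1]+150,c[0]:c[0]+150],(400,400),interpolation=cv2.INTER_CUBIC)
cv2.imwrite("pics/s2.png",np.hstack([f(s,(175,180)),f(t,(250,150))])[...,::-1])
E
```

```text
tcp [ 0.5361 -0.03    0.1958] ori [-1.7986e+02 -2.0000e-02 -6.7010e+01] t 4.1833 F [1.2 0.6 0.5] j6 [ 18.  12. -24.   0. -53.   5.] open 0.0002669325078031936
front [0.5043 0.0439] shift/800 -0.1005 0.0005 turn/90 0.0001 mm [-31.8  73.9]
back [ 0.5496 -0.0629] shift/800 0.0445 0.0005 turn/90 0.0001 mm [ 13.5 -32.9]
```

View pics/s2.png

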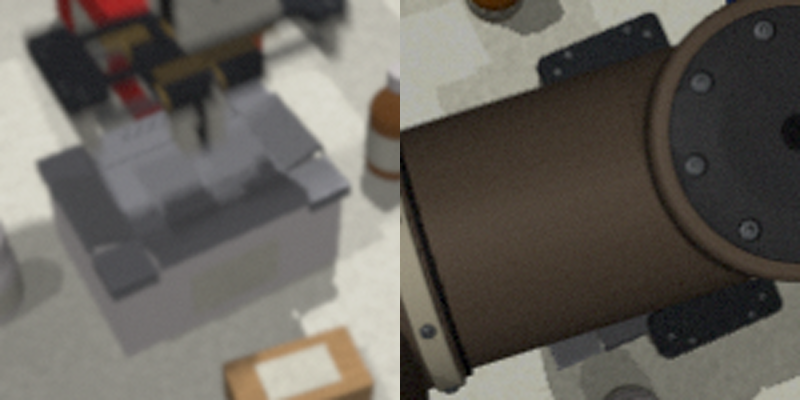

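The side crop shows the far long section lying level with the panel. The near long section and both ends are still raised.

send_rows([
  [[0.044,0,0],0],
  [[0.044,0,0.02],0],
  [[0.044,0,0.036],0],
  [[0.044,0,0.036],0],
  [[0.044,0,0.036],0],
])

```text
clock: 4.7
tool_pos: [0.5487, -0.0633, 0.1655]
orientation: [179.9, 0.0, -67.3]
force: [-0.6, 0.5, 1.0]
opening: 0.0004
gripper_force: 0.0
```

send_rows([
  [[0,0,0.005],0],
  [[0,0,0.009],0],
  [[0,0,0.013],0],
  [[0,0,0.017],0],
  [[0,0,0.019],0],
])

```text
clock: 5.12
tool_pos: [0.5493, -0.0628, 0.1515]
orientation: [-180.0, -0.0, -67.2]
force: [-8.6, 4.1, 24.3]
opening: 0.0006
gripper_force: 12.2
```

send_rows([
  [[0,0,0],0],
  [[0,0,0],0],
  [[0,0,0],0],
  [[0,0,0],0],
  [[0,0,0],0],
])

```text
clock: 5.53
tool_pos: [0.5492, -0.0628, 0.1518]
orientation: [-179.9, -0.0, -67.2]
force: [-3.3, 1.2, 10.2]
opening: 0.0004
gripper_force: 5.2
```

send_rows([
  [[0,0,-0.02],0],
  [[0,0,-0.06],0],
  [[-0.03,-0.04,-0.06],0.15],
  [[-0.06,-0.08,-0.06],0.23],
  [[-0.07,-0.1,-0.06],0.31],
])

```text
clock: 5.95
tool_pos: [0.603, 0.0225, 0.1996]
orientation: [-179.8, 0.1, -89.1]
force: [-0.1, -0.5, 0.6]
opening: 0.0008
gripper_force: 0.0
```

send_rows([
  [[0,0,0],0.7],
  [[0,0,0],0.7],
  [[0,0,0],0.7],
  [[0,0,0],0.7],
  [[0,0,0],0.7],
])

```text
clock: 6.37
tool_pos: [0.601, 0.0198, 0.1983]
orientation: [180.0, -0.0, -124.9]
force: [0.5, 0.2, -0.0]
opening: 0.0003
gripper_force: 0.0
```

```bash
python3 st.py
```

```text
tcp [0.601  0.0198 0.1983] ori [ 1.7997e+02 -2.0000e-02 -1.2491e+02] t 6.3667 F [ 0.5  0.2 -0. ] j6 [ 20.  18. -16.  -0. -56. -55.] open 0.00027337990468041134
front [0.5043 0.0439] shift/800 0.0444 0.1163 turn/90 -0.6432 mm [-96.7  24.1]
back [ 0.5496 -0.0629] shift/800 0.1215 -0.0065 turn/90 -0.6432 mm [-51.4 -82.7]
left [0.6034 0.0229] shift/800 -0.0049 -0.0002 turn/90 0.3568 mm [2.4 3.1]
right [ 0.4506 -0.0419] shift/800 0.1709 0.11 turn/90 0.3568 mm [-150.4  -61.7]
centre [ 0.527  -0.0095] shift/800 0.083 0.0549 turn/90 -0.6432 mm [-74.  -29.3]
```

send_rows([
  [[-0.005,0,0],0.357],
  [[-0.005,0,0],0.357],
  [[-0.005,0,0.02],0.357],
  [[-0.005,0,0.035],0.357],
  [[-0.005,0,0.038],0.357],
])

```text
clock: 6.78
tool_pos: [0.6021, 0.0228, 0.1659]
orientation: [179.9, -0.2, -157.1]
force: [0.7, -0.2, -0.1]
opening: 0.0002
gripper_force: 0.0
```

```bash
python3 st.py; python3 - <<'E'
from h import *
save(ctrl.snapshot("wrist"),"w2")
E
```

```text
tcp [0.6021 0.0228 0.1659] ori [ 179.94   -0.18 -157.13] t 6.7833 F [ 0.7 -0.2 -0.1] j6 [ 21.  20. -18.  -0. -52. -88.] open 0.00015749073979499342
front [0.5043 0.0439] shift/800 0.1024 0.0718 turn/90 0.9988 mm [-97.8  21.1]
back [ 0.5496 -0.0629] shift/800 0.1021 -0.0732 turn/90 0.9988 mm [-52.5 -85.7]
left [0.6034 0.0229] shift/800 -0.0015 -0.0005 turn/90 -0.0012 mm [1.2 0.1]
right [ 0.4506 -0.0419] shift/800 0.206 -0.0009 turn/90 -0.0012 mm [-151.6  -64.7]
centre [ 0.527  -0.0095] shift/800 0.1023 -0.0007 turn/90 0.9988 mm [-75.2 -32.3]
```

View pics/w2.png

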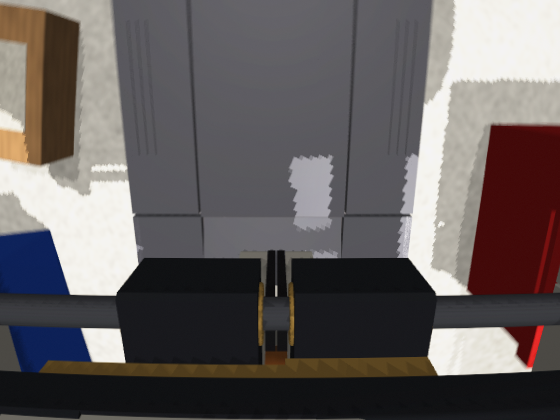

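Both long sections, at left (160,110) and right (395,110), look flush with the panel. The fingers are centred over the short section between its corners at x 203 and 342. I'll press it now.

send_rows([
  [[0,0,0.005],0],
  [[0,0,0.009],0],
  [[0,0,0.013],0],
  [[0,0,0.017],0],
  [[0,0,0.019],0],
])

```text
clock: 7.25
tool_pos: [0.6032, 0.0227, 0.1527]
orientation: [180.0, -0.0, -156.6]
force: [-0.2, -0.4, 0.4]
opening: 0.0005
gripper_force: 0.0
```

send_rows([
  [[0,0,0],0],
  [[0,0,0],0],
  [[0,0,0],0],
  [[0,0,0],0],
  [[0,0,0],0],
])

```text
clock: 7.67
tool_pos: [0.6035, 0.0226, 0.1531]
orientation: [180.0, 0.0, -156.7]
force: [0.5, -0.3, 0.3]
opening: 0.0005
gripper_force: 0.0
```

send_rows([
  [[0,0,0.001],0],
  [[0,0,0.002],0],
  [[0,0,0.002],0],
  [[0,0,0.002],0],
  [[0,0,0.002],0],
])

```text
clock: 8.08
tool_pos: [0.6036, 0.0227, 0.1518]
orientation: [-180.0, 0.0, -156.7]
force: [-0.8, 0.2, 4.6]
opening: 0.0004
gripper_force: 2.4
```

send_rows([
  [[0,0,-0.02],0],
  [[0,0,-0.05],0],
  [[0.05,0,-0.055],0],
  [[0.1,0,-0.055],0],
  [[0.15,0,-0.055],0],
])

```text
clock: 8.5
tool_pos: [0.4921, -0.0251, 0.1951]
orientation: [180.0, 0.0, -156.7]
force: [-1.0, -0.8, 0.7]
opening: 0.0005
gripper_force: 0.0
```

```bash
python3 st.py|sed -n '1p;5p'
```

```text
tcp [ 0.4921 -0.0251  0.1951] ori [ 1.7999e+02  1.0000e-02 -1.5670e+02] t 8.5 F [-1.  -0.8  0.7] j6 [ 20.   9. -30.  -0. -52. -87.] open 0.0005242157228830099
right [ 0.4506 -0.0419] shift/800 0.056 0.0012 turn/90 0.0034 mm [-41.5 -16.8]
```

send_rows([
  [[0.04,0,0],0],
  [[0.056,0.001,0.02],0],
  [[0.056,0.001,0.035],0],
  [[0.056,0.001,0.035],0],
  [[0.056,0.001,0.035],0],
])

```text
clock: 8.92
tool_pos: [0.4519, -0.0418, 0.1675]
orientation: [-180.0, -0.0, -156.7]
force: [-0.1, 0.1, -0.1]
opening: 0.0009
gripper_force: 0.0
```

```bash
python3 st.py|sed -n '1p;5p'
```

```text
tcp [ 0.4519 -0.0418  0.1675] ori [-1.7999e+02 -4.0000e-02 -1.5670e+02] t 8.9167 F [-0.1  0.1 -0.1] j6 [ 20.   7. -36.   0. -47. -86.] open 0.000883516307177458
right [ 0.4506 -0.0419] shift/800 0.0015 0.0005 turn/90 0.0035 mm [-1.3 -0.1]
```

send_rows([
  [[0.0015,0,0.005],0],
  [[0.0015,0,0.009],0],
  [[0.0015,0,0.013],0],
  [[0.0015,0,0.017],0],
  [[0.0015,0,0.02],0],
])

```text
clock: 9.33
tool_pos: [0.4511, -0.0421, 0.1513]
orientation: [-180.0, 0.0, -156.7]
force: [-8.4, 2.1, 25.6]
opening: 0.0007
gripper_force: 13.3
```

send_rows([
  [[0,0,0],0],
  [[0,0,0],0],
  [[0,0,0],0],
  [[0,0,0],0],
  [[0,0,0],0],
])

```text
clock: 9.75
tool_pos: [0.4511, -0.0421, 0.1517]
orientation: [-180.0, 0.0, -156.7]
force: [-2.3, 1.1, 6.1]
opening: 0.0006
gripper_force: 3.1
```

send_rows([
  [[0,0,-0.03],0],
  [[0,0,-0.08],0],
  [[0,0,-0.13],0],
  [[0,0,-0.17],0],
  [[0,0,-0.17],0],
])

```text
clock: 10.17
tool_pos: [0.4538, -0.0418, 0.2942]
orientation: [-179.8, 0.6, -156.6]
force: [1.8, -0.1, 1.1]
opening: 0.0002
gripper_force: 0.0
```

send_rows([
  [[-0.2,0.4,0],0],
  [[-0.2,0.4,0],0],
  [[-0.2,0.4,0],0],
  [[-0.2,0.4,0],0],
  [[-0.2,0.4,0],0],
])

```text
clock: 10.58
tool_pos: [0.4624, 0.1679, 0.2875]
orientation: [180.0, 0.0, -156.7]
force: [1.3, -0.0, -0.1]
opening: 0.0006
gripper_force: 0.0
```

send_rows([
  [[0,0.25,0],0],
  [[0,0.25,0],0],
  [[0,0.25,0],0],
  [[0,0.25,0],0],
  [[0,0.25,0],0],
])

```text
clock: 11.0
tool_pos: [0.3822, 0.3522, 0.2872]
orientation: [180.0, 0.0, -156.6]
force: [0.8, -0.3, 0.4]
opening: 0.0006
gripper_force: 0.0
```

```bash
python3 - <<'E'
from h import *
s=ctrl.snapshot("side"); t=ctrl.snapshot("top")
f=lambda q,c: cv2.resize(q["color"][c[1]:c[1]+150,c[0]:c[0]+150],(400,400),interpolation=cv2.INTER_CUBIC)
cv2.imwrite("pics/s3.png",np.hstack([f(s,(175,180)),f(t,(250,150))])[...,::-1])
print(ctrl.get_obs()["joint_pos"])
E
```

```text
[ 6.44012716e+01  6.15605538e+00 -1.90742562e+01 -7.53656582e-03
 -6.47468905e+01 -1.30865504e+02]
```

View pics/s3.png

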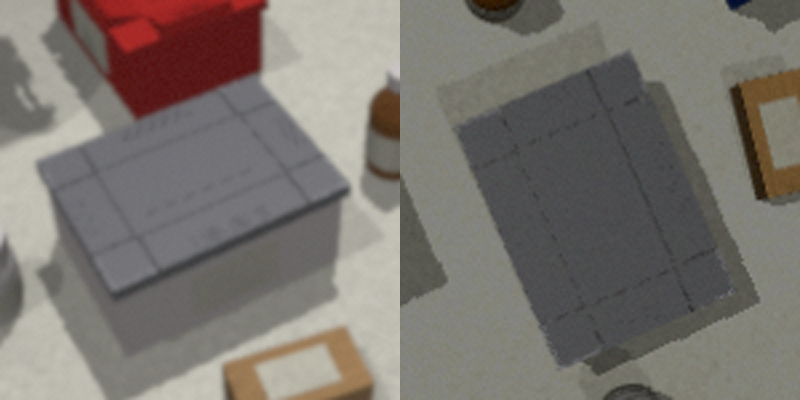

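Both views show the lid flat on all four sides with straight outer edges. The box has not moved, and the bottle, jar and carton are undisturbed. Handing in.

```bash
python3 -c "
from plant import ctrl; print(ctrl.close_job())"
```

```text
the job is handed in; nothing more can be done
None
```

I pressed all four rim sections of the white box's lid flush, moved the arm clear, and handed the job in at about 11 s; the final pictures show a flat lid and nothing else moved.

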